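# Gape a spring clip round a squared pile of sample panels

## Task

Pile the two painted panels from the battens squarely, edges flush, on the grey panel that lies on the wooden block, without shoving that one out of place. Then squeeze the red handles of the spring clip so that it gapes fully, lift it and bring its jaws about 15 mm in round the middle of the pile's short edge that faces the robot, upright and in line with the pile, one jaw above and one below and touching none of the panels or the block. Finish while still holding it there wide open, ready for a label to be slipped in; leave the paint pots, the dish and the sculpting tool alone.

Things in the scene. Friction and masses are not known exactly. Their poses are not given: they have to be found in the camera images.
- panel_a: Blue hardboard panel 100 x 56 x 5 mm (x, y, z), 35 g; origin at the centre of its underside, x along its length. It lies flat on its own fixed wooden batten (70 x 30 mm, 12 mm high), which is narrower than the panel, so the long sides overhang by 13 mm each and can be pinched across the 56 mm width.
- panel_b: Yellow hardboard panel 100 x 56 x 5 mm (x, y, z), 35 g; origin at the centre of its underside, x along its length. It lies flat on its own fixed wooden batten (70 x 30 mm, 12 mm high), which is narrower than the panel, so the long sides overhang by 13 mm each and can be pinched across the 56 mm width.
- panel_bottom: Grey panel, bottom of the pile, same size (100 x 56 x 5 mm), 60 g, loose, its underside 70 mm above the table on a fixed block. Origin at the centre of its underside, x along its length, roughly away from the robot (within 0.4 rad). The block's column is 40 mm (x) by 36 mm (y) on a foot 90 x 70 x 12 mm, so each short end of the panel overhangs about 30 mm.
- near_edge (a point): Middle of the lower edge of the grey panel's short side that faces the robot (at x = -50 mm, y = 0, z = 0 in the panel's frame).
- clip: Steel L-shaped spring clip, 0.18 kg, standing on its flat lower jaw: jaws level, pointing along its +x, two red handles up. Origin on the table under the hinge, z up. Lower jaw: plate 36 mm wide (y), x = -30 to 52, z = 0 to 5 mm. Hinge along y at x = 0, z = 17 mm. Fingers squeeze the handles from above, one before and one behind along the clip's x; it slides a little meanwhile.
- rear_top (a point): Top of the rear handle, an upright plate rigid with the lower jaw: 26 mm wide (y), x = -12 to -8 mm, z up to 89 mm in the clip's frame; this point is on its outer face, at x = -12, z = 89.
- front_top (a point): Top outer corner of the front handle (26 mm wide plate, turns with the upper jaw): at x = 48, z = 72 mm of the clip's frame when shut (leaning forward 0.55 rad, 60 mm over both handles), at x = 12, z = 89 fully squeezed (upright, handles parallel, 24 mm over both). Grip around z = 70 mm. It takes about 3 N here to start, 7 N fully open.
- clip_jaw (a joint): Opening angle of the clip's upper jaw, rad: 0 shut (sprung shut), 0.55 fully open at the stop (then the gap is about 30 mm at the tips, 25 mm at x = 35 mm of the clip's frame). Squeezing the handles together opens it.
- upper_tip (a point): Underside of the upper jaw at its tip: in the clip's frame at x = 52, z = 7 mm shut, and about x = 50, z = 36 mm fully open.
- lower_tip (a point): Upper face of the lower jaw at its tip, at x = 52, z = 5 mm in the clip's frame.
- pot_red: Squat white paint pot with red lid, 51 mm across, 44 mm high, origin under its centre; bystander.
- pot_green: Squat white paint pot with green lid, same size; bystander.
- dish: White ceramic mixing dish with six wells, 130 x 90 x 16 mm, origin under its centre; bystander.
- sculpt_tool: Stainless sculpting tool, 155 mm long, 8 mm thick, lying on the table; bystander.
Things that resemble listed ones, but are neither listed nor needed, are in the scene too. Leave any green look-alike of the panel_bottom alone.

How it is judged:
By the outcome, as a careful person would: the job done as asked, in the order asked, and still so for the second after the job is handed in, while the arm keeps its last pose, push and grip.
It also fails if it takes over 64 s, if anything falls off the work surface, if the arm or the gripper's body presses on something with over 40 N, if the wrist force passes 120 N, or if a joint passes its speed limit or range.

## Robot

A 7-joint arm with a two-finger parallel gripper is mounted at the origin on the work surface. World frame = base frame: x ahead of the robot, y to its left, z up, the work surface at z = 0. Lengths are in mm, angles in rad, forces in N, time in s.
With the tool pointing down it reaches from about 400 to 900 mm from the base axis. Payload 5.6 kg.
Tool frame: the origin (TCP) lies midway between the tips of the shut fingers; the grasp point (between the pads) lies 19 mm behind it; x points along the fingers, y is the direction in which the jaws open and shut, and the axes are right-handed (so a half turn about x gives the same grasp; the last joint's range is limited). The gripper opens to 92 mm and grips with 3 to 60 N. Pads are 20 mm wide; open, the fingers measure 128 mm over their backs; the gripper's body (75 mm by 189 mm) begins 69 mm behind the grasp point.
Start: joints at [-0.043, 0.468, -0.012, 1.603, 0.006, 1.071, -0.056], TCP at [650.007, -0.044, 214.592] pointing down, gripper open.
Joint ranges: [-2.53, 2.53], [-0.31, 2.02], [-1.57, 1.55], [0.28, 2.44], [-1.29, 4.43], [0.15, 1.84], [-2.92, 2.92]. Speed limits (rad/s): [2.57, 2.57, 3.14, 3.14, 3.14, 3.14, 3.14].

## Interface

Orientations are given as a rotation vector (axis times angle).
In Python, from cell import robot, grip, kin, viewer gives the robot as it stands. Calls block until the motion is done:
- robot.movep(position, orientation): joint-space move of the TCP to a pose.
- robot.servo_line(position, feed=150, rotation=None): straight line of the TCP; rotation=None keeps the orientation; feed is the mean speed in mm/s.
- robot.goto_joints(angles): joint-space move.
- grip(opening, newtons=None): opening from 0.0 (shut) to 1.0 (fully open); newtons is the grip in N (None keeps the last); returns when the fingers have stopped.
- robot.hold(seconds).
- kin.ik(position, orientation): joint angles nearest the present ones, or None.
- robot.observe(): the state.
- viewer.read_camera(name): name is "scene" or "side" or "wrist"; returns the picture (384x512x3 uint8, red, green, blue); there is no depth.
- viewer.camera_info(name): a dict with "camera_matrix" (3x3 intrinsics, pixels), "k1" (the pictures are not rectified: a ray, as slopes to the right and down, at radius r is drawn at 1 + k1 r^2 times it, then the intrinsics apply), "R" (3x3) and "t" (3): a world point X has camera coordinates R X + t. Camera axes: x right, y down, z forward; pixel columns grow to the right and rows downward; lengths in mm; the calibration is good to about 2 mm. A picture is of the moment at which its call begins: read the wrist's pose just before it. camera_info takes no time and is no camera call; for the wrist camera it gives the pose at the moment of the call.
A pose or a line that the arm cannot do raises robot.IKError and nothing moves.
- robot.job_done(): hands the job in, once; it reports no verdict.
Trained networks look in the newest picture that a camera, given by its name, has taken for a name from the list of things; names that differ only in an ending like _2 or _b are one class to them, and where a whole thing is asked for, a point or a joint stands for the part that bears it (a point fixed in the world has none). Each returns a list of dicts, best first, with "confidence" (0 to 1); they miss things now and then, are a little off and sometimes report something else, mostly with a low value. They report only what shows in the picture. A call takes as long as a camera call. They do not tell look-alikes from the thing itself.
- viewer.silhouettes(name, camera): "mask" (384x512 bool, what is visible of it).
- viewer.pinpoint(name, camera): "at" ([x, y, z] in mm, in the coordinates of the camera as it stood for that picture, good to about 4 mm: a listed point, or the origin of a listed thing).
The state is a dict: "t": time; "joints": joint angles; "joint_velocities": joint speeds; "joint_torque": joint torques, N m; "tcp_pos": TCP position; "tcp_rot": TCP orientation; "contact_force": force on the tool from outside, world axes, zero at the start; "wrist_torque": the same for the moment, N m; "grip_width": opening from 0.0 (shut) to 1.0 (fully open).
Only numpy, scipy, OpenCV 4.12 (cv2) and the standard library are available. Lean on these libraries where they do the work, as an engineer would, in place of code of your own. Each camera call takes 0.05 s, during which the arm holds its last target. There are 200 camera calls.

## Working session

There is one attempt and no reset: what is moved stays moved. The work goes in short steps, each a Python script; the robot and the scene stay as the last script left them, time stands still between calls to the robot, and variables do not carry over. Pictures are saved under pics/ and viewed, on a budget of 10 in all, crops included, one or two more only if the job needs it, and the job is handed in when it is done.

```bash
ls; mkdir -p pics
python3 - <<'E'
from cell import robot, grip, kin, viewer
import cv2, numpy as np
ims=[]
for c in ("scene","side"):
    im=viewer.read_camera(c); cv2.imwrite(f"pics/{c}0.png",im[:,:,::-1])
    i=viewer.camera_info(c); R=np.array(i["R"]);t=np.array(i["t"]); print(c,np.round(i["camera_matrix"],1).tolist(),i["k1"],"pos",np.round(-R.T@t),"fwd",np.round(R[2],2))
    for n in ["panel_a","panel_b","panel_bottom","near_edge","clip","rear_top","front_top","upper_tip","lower_tip","pot_red","pot_green","dish","sculpt_tool"]:
        for d in viewer.pinpoint(n,c):
            p=np.array(d["at"]); w=R.T@(p-t); s=p[:2]/p[2]; s=s*(1+i["k1"]*(s@s)); px=(np.array(i["camera_matrix"])@[s[0],s[1],1])[:2]
            print(c,n,round(d["confidence"],2),np.round(w,0),np.round(px))
s=robot.observe(); print(s["t"],s["tcp_pos"],s["tcp_rot"])
E
```

```text
pics
scene [[488.6, 0.0, 257.8], [0.0, 488.6, 188.8], [0.0, 0.0, 1.0]] 0.023286634850892583 pos [1304. -532. 1231.] fwd [-0.51  0.38 -0.77]
scene panel_a 0.9 [ 574. -280.   14.] [177. 259.]
scene panel_a 0.54 [535. 254.  15.] [310. 169.]
scene panel_b 0.9 [ 574. -280.   14.] [177. 259.]
scene panel_b 0.54 [535. 254.  15.] [310. 169.]
scene panel_bottom 0.88 [644.  71.  73.] [288. 205.]
scene panel_bottom 0.77 [777. 141.   1.] [333. 237.]
scene panel_bottom 0.52 [516.  64.   8.] [261. 193.]
scene panel_bottom 0.48 [532. 250.  17.] [308. 168.]
scene near_edge 0.88 [591.  83.  69.] [281. 193.]
scene near_edge 0.7 [824. 136.   1.] [342. 249.]
scene near_edge 0.49 [645.  71.  72.] [288. 205.]
scene clip 0.67 [515.  62.   7.] [260. 193.]
scene clip 0.59 [461.  62.   1.] [250. 184.]
scene rear_top 0.74 [450.  59.  88.] [247. 164.]
scene rear_top 0.69 [533. 250.  15.] [309. 169.]
scene front_top 0.5 [512.  65.  69.] [260. 179.]
scene upper_tip 0.69 [516.  66.   8.] [261. 192.]
scene lower_tip 0.73 [518.  60.   5.] [260. 194.]
scene pot_red 0.91 [ 774. -210.    4.] [236. 299.]
scene pot_green
[... 916 characters left out ...]
.  56.   3.] [279. 235.]
side clip 0.54 [591.  80.  70.] [231. 210.]
side rear_top 0.87 [453.  58.  94.] [284. 211.]
side front_top 0.63 [509.  65.  68.] [262. 215.]
side front_top 0.63 [ 767. -214.   -1.] [220. 162.]
side upper_tip 0.63 [514.  59.   7.] [261. 229.]
side lower_tip 0.91 [515.  57.   5.] [260. 229.]
side lower_tip 0.73 [458.  58.   1.] [280. 236.]
side pot_red 0.48 [ 768. -213.   -0.] [220. 162.]
side pot_red 0.41 [533. 243.  14.] [226. 275.]
side pot_green 0.49 [ 705. -356.    2.] [251. 146.]
side dish 0.68 [742. 308.   1.] [138. 272.]
side sculpt_tool 0.59 [379. 408.  -1.] [263. 364.]
1.4 [ 6.49989260e+02 -5.29140888e-02  2.14581071e+02] [ 1.20921782  1.20914175 -1.20930314]
```

Run:
```python
import cv2
a=cv2.imread("pics/scene0.png")[110:350,120:440]; cv2.imwrite("pics/s1.png",cv2.resize(a,(800,600),interpolation=cv2.INTER_CUBIC))
a=cv2.imread("pics/side0.png")[130:370,100:420]; cv2.imwrite("pics/s2.png",cv2.resize(a,(800,600),interpolation=cv2.INTER_CUBIC))
```

```text
(no output)
```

View pics/s1.png

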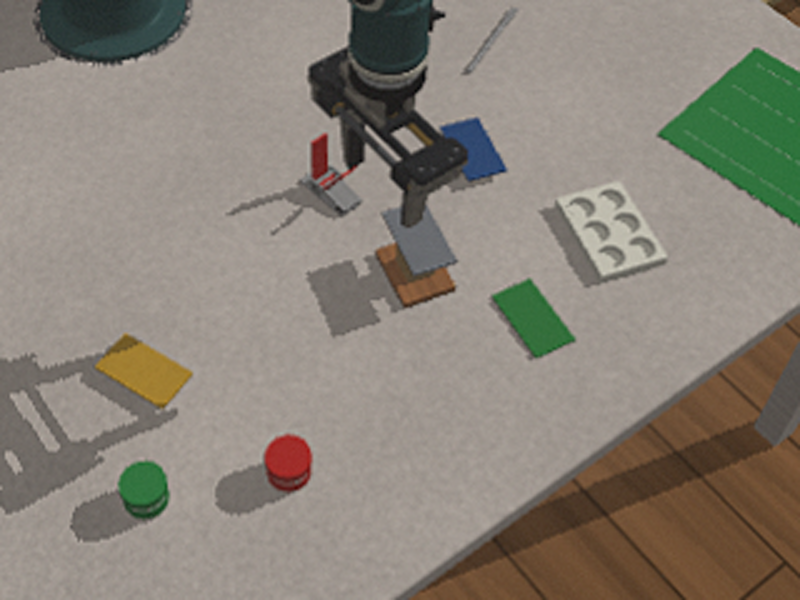

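View pics/s2.png

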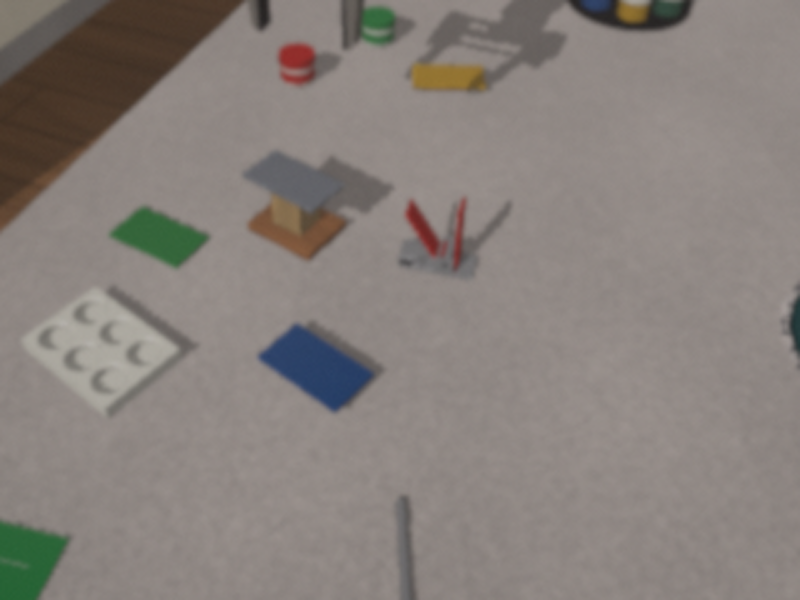

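The scene camera crop shows blue at (475,150), yellow at (145,370), grey on its block at (420,240), the green look-alike flat on the table at (533,318) and the clip at (330,185). Panel_bottom could be confused with the green panel or the clip's grey plate. I choose the grey one raised on the block, at about (643,68,70).

```bash
cat > h.py <<'E'
from cell import robot, grip, kin, viewer
import cv2, numpy as np
from scipy.spatial.transform import Rotation as Ro
def rv(psi):
    c,s=np.cos(psi),np.sin(psi)
    return Ro.from_matrix(np.array([[0,c,s],[0,s,-c],[-1,0,0]])).as_rotvec()
def best(p,psi):
    "of the two equivalent jaw directions, the one with the wrist joint nearer 0"
    o=[(abs(q[6]),a) for a in (psi,psi+np.pi,psi-np.pi) if (q:=kin.ik(p,rv(a))) is not None]
    return (min(o)[1]+np.pi)%(2*np.pi)-np.pi
def toplane(px,info,z):
    u=cv2.undistortPoints(np.float64(px).reshape(-1,1,2),np.array(info["camera_matrix"]),np.array([info["k1"],0,0,0.])).reshape(-1,2)
    R=np.array(info["R"]);C=-R.T@np.array(info["t"])
    d=np.c_[u,np.ones(len(u))]@R
    return (C+d*((z-C[2])/d[:,2])[:,None])[:,:2]
def topx(X,info):
    R=np.array(info["R"]); p,_=cv2.projectPoints(np.float64(X).reshape(-1,1,3),cv2.Rodrigues(R)[0],np.float64(info["t"]),np.array(info["camera_matrix"]),np.array([info["k1"],0,0,0.])); return p.reshape(-1,2)
def rect(mask,info,z):
    "centre, long-axis yaw in (-pi/2,pi/2], sizes of the mask's outline on the plane z"
    cs,_=cv2.findContours(mask.astype(np.uint8),cv2.RETR_EXTERNAL,cv2.CHAIN_APPROX_NONE)
    c=max(cs,key=cv2.contourArea)[:,0,:]
    w=toplane(c,info,z); (cx,cy),(a,b),ang=cv2.minAreaRect(w.astype(np.float32))
    if a<b: a,b,ang=b,a,ang+90
    y=np.radians((ang+90)%180-90)
    return np.array([cx,cy]),y,(a,b)
def shot(cam,name=None):
    i=viewer.camera_info(cam); im=viewer.read_camera(cam)
    if name: cv2.imwrite(f"pics/{name}.png",im[:,:,::-1])
    return im,i
HUE={"blue":((100,90,30),(130,255,255)),"yellow":((18,110,60),(35,255,255))}
def colour(im,name):
    m=cv2.inRange(cv2.cvtColor(im,cv2.COLOR_RGB2HSV),*map(np.array,HUE[name]))
    return cv2.morphologyEx(m,cv2.MORPH_OPEN,np.ones((3,3),np.uint8))
E
python3 - <<'E'
from h import *
im,i=shot("wrist","w0"); R=np.array(i["R"]);C=-R.T@np.array(i["t"])
o=robot.observe(); T=Ro.from_rotvec(o["tcp_rot"]).as_matrix()
print(C, np.round(R,3).tolist(), i["camera_matrix"],i["k1"]); print("cam in tool",T.T@(C-o["tcp_pos"]), "fwd",T.T@R[2])
print(toplane([[256,192],[0,0],[511,383]],i,75))
for a in (535,248),(575,-281),(643,68): print(a,best([*a,150],np.pi/2-.24),[np.round(kin.ik([*a,150],rv(x)),2) if kin.ik([*a,150],rv(x)) is not None else None for x in (np.pi/2,-np.pi/2)])
E
```

```text
[650.38248601  81.34632897 384.75347206] [[1.0, 0.001, -0.0], [0.001, -0.959, 0.283], [-0.0, -0.283, -0.959]] [[331.75960117   0.         255.5721577 ]
 [  0.         331.75960117 192.25930037]
 [  0.           0.           1.        ]] -0.022973378398596245
cam in tool [-170.15626886    0.37497808  -81.38468673] fwd [ 9.59006025e-01 -1.82832639e-04  2.83385623e-01]
[[ 650.73022151   -9.92589174]
 [ 433.51627426  159.52424213]
 [ 958.18678078 -249.42897867]]
(535, 248) 1.3307963267948963 [array([-0.18,  0.48, -0.4 ,  1.79,  0.23,  0.92,  0.89]), array([-0.67,  0.44,  0.22,  1.82, -0.12,  0.89, -1.95])]
(575, -281) -1.8107963267948965 [array([ 0.59,  0.54, -0.26,  1.67,  0.16,  0.96,  1.84]), array([ 0.14,  0.53,  0.37,  1.7 , -0.23,  0.95, -0.98])]
(643, 68) 1.3307963267948963 [array([ 0.09,  0.56, -0.35,  1.65,  0.22,  0.97,  1.24]), array([-0.37,  0.54,  0.3 ,  1.68, -0.18,  0.95, -1.58])]
```

View pics/w0.png

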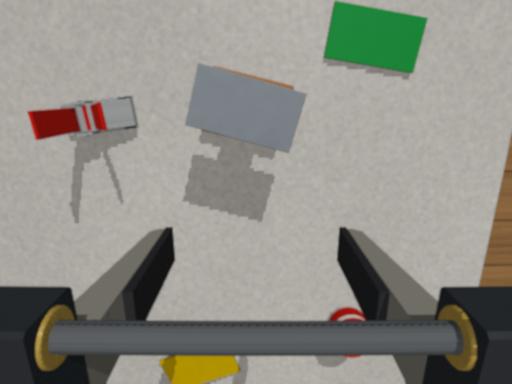

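The wrist picture shows the grey panel with corners near (200,65), (305,94), (290,152) and (187,123). The clip is at (30-137, 95-138) and the green look-alike at (375,38). Next I measure the grey panel and the clip here, then look at blue.

```bash
cat >> h.py <<'E'
def over(xy,psi,h=100):
    "TCP pose that puts the wrist camera above xy"
    s,c=np.sin(psi),np.cos(psi)
    return [xy[0]+81.4*s,xy[1]-81.4*c,h]
E
python3 - <<'E'
from h import *
i=viewer.camera_info("wrist"); im=viewer.read_camera("wrist")
ms=viewer.silhouettes("panel_bottom","wrist"); R=np.array(i["R"]);t=np.array(i["t"])
for d in ms: print("grey",round(d["confidence"],2),[np.round(x,3) for x in rect(d["mask"],i,75)])
for d in viewer.silhouettes("clip","wrist"): print("clip",round(d["confidence"],2),np.argwhere(d["mask"]).min(0),np.argwhere(d["mask"]).max(0))
for n in ("clip","rear_top","front_top","lower_tip","near_edge"):
    for d in viewer.pinpoint(n,"wrist"): print(n,round(d["confidence"],2),np.round(R.T@(np.array(d["at"])-t),1))
psi=1.33
p=over((535,246),psi); robot.movep(p,rv(psi))
im,i=shot("wrist","w_blue"); print("blue",rect(colour(im,"blue"),i,17))
for d in viewer.silhouettes("panel_a","wrist"): print("net",round(d["confidence"],2),rect(d["mask"],i,17))
o=robot.observe(); print(o["t"],o["tcp_pos"],p,o["joints"])
E
```

```text
grey 0.82 [array([640.874,  68.684]), np.float64(-0.259), array([101.937,  57.717])]
grey 0.75 [array([752.406, 128.487]), np.float64(-0.152), array([81.888, 46.231])]
clip 0.84 [95 28] [139 138]
clip 0.61 [4.579e+02 5.840e+01 2.000e-01]
rear_top 0.71 [448.6  58.1  87.9]
front_top 0.87 [511.2  64.7  75.3]
near_edge 0.66 [823.1 128.1   2.8]
near_edge 0.65 [592.9  81.3  71.8]
blue (array([532.81903076, 248.72134399]), np.float64(-0.2999451756728994), (98.4715805053711, 54.88481521606445))
net 0.93 (array([532.98760986, 248.76187134]), np.float64(-0.3011145697075532), (99.77079010009766, 56.15700912475586))
2.9583 [615.41197828 224.61032478 100.73846581] [np.float64(614.051477962773), np.float64(226.58804925049495), 100] [-0.18453592  0.62596391 -0.3053439   1.65854592  0.23033197  0.89132697
  0.74548367]
```

Run:
```python
from h import *
yaw=-0.3005; psi=yaw+np.pi/2; xy=(532.9,248.7)
robot.movep([*xy,50],rv(psi)); robot.hold(0.1)
robot.servo_line([*xy,9.5],feed=80); robot.hold(0.15)
o=robot.observe(); print(o["t"],o["tcp_pos"],o["contact_force"])
g=grip(0.0,20); o=robot.observe(); print(g,o["grip_width"],o["tcp_pos"],o["contact_force"])
robot.servo_line([*xy,60],feed=120)
psi=-0.259+np.pi/2; s,c=np.sin(psi),np.cos(psi); p=[641.5+98*s,68.5-98*c,170]
robot.movep(p,rv(psi)); robot.hold(0.2)
im,i=shot("wrist","w_pile1")
for d in viewer.silhouettes("panel_bottom","wrist"): print("grey",round(d["confidence"],2),[np.round(x,3) for x in rect(d["mask"],i,75)])
o=robot.observe(); print(o["t"],o["tcp_pos"],p,o["grip_width"])
```

```text
4.3417 [533.2932285  248.96891301  10.0110592 ] [-0.20146806 -0.15266128  0.96750061]
False 0.6050493817443507 [532.91433495 248.69518032   9.55071312] [ 0.01482194 -0.3023909   0.76957193]
grey 0.97 [array([751.704, 124.453]), np.float64(-0.169), array([79.245, 44.775])]
grey 0.63 [array([641.212,  67.961]), np.float64(-0.267), array([98.143, 56.517])]
7.0333 [735.81156053  44.56044634 169.82540329] [np.float64(736.2313643939638), np.float64(43.40082471358761), 170] 0.6060010552130736
```

View pics/w_pile1.png

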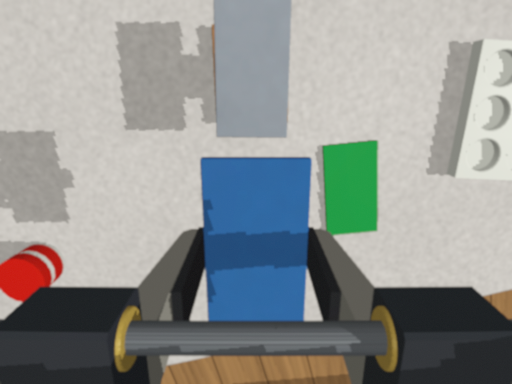

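The picture shows blue held square between the fingers, with its near edge at row 157 and columns 202-310. The grey panel lies in line with it at columns 214-291, cut off at the top of the image, its lower edge at row 137. I work out the held offset and the grey far edge from this same picture.

```bash
cat >> h.py <<'E'
def endfit(mask,info,z,ax):
    "mask of a panel's end: fit rect on plane z; returns width, yaw, middle of the short edge lying furthest along direction ax"
    c,y,(a,b)=rect(mask,info,z)
    q=[(y+k*np.pi/2) for k in range(4)]; k=max(range(4),key=lambda k:np.cos(q[k])*ax[0]+np.sin(q[k])*ax[1])
    h=a/2 if k%2==0 else b/2; yaw=(q[k]+np.pi/2)%np.pi-np.pi/2
    return (b if k%2==0 else a), yaw, c+h*np.array([np.cos(q[k]),np.sin(q[k])])
E
python3 - <<'E'
from h import *
i=viewer.camera_info("wrist"); im=cv2.imread("pics/w_pile1.png")[:,:,::-1].copy()
o=robot.observe(); tcp=np.array(o["tcp_pos"]); T=Ro.from_rotvec(o["tcp_rot"]).as_matrix(); print(tcp,np.arctan2(T[1,1],T[0,1])-np.pi/2)
b=colour(im,"blue"); b[222:]=0
f=tcp[:2]
tz=T[:2,2]  # towards +panel x, away from camera
for z in (176,178):
    w,y,e=endfit(b,i,z,-tz); c=e+50*np.array([np.cos(y),np.sin(y)]); print("blue w",w,"yaw",y,"centre-tcp in tool (len,width)",(c-f)@tz,(c-f)@T[:2,1])
m=np.zeros(b.shape,np.uint8); hsv=cv2.cvtColor(im,cv2.COLOR_RGB2HSV); print(hsv[60,250],hsv[60,300],hsv[60,180])
g=((hsv[...,1]>25)&(hsv[...,0]>95)&(hsv[...,0]<130)&(hsv[...,2]>90)).astype(np.uint8); g[150:]=0
g=cv2.morphologyEx(g,cv2.MORPH_OPEN,np.ones((5,5)))
w,y,e=endfit(g,i,75,tz); c=e-50*np.array([np.cos(y),np.sin(y)]); print("grey w",w,"yaw",y,"centre",c,"far",e)
# same on first wrist picture is in w0 (grey complete)
E
```

```text
[735.81156053  44.56044634 169.82540329] -0.25746261700808537
blue w 55.108219146728516 yaw -0.25649956407183705 centre-tcp in tool (len,width) 0.34138694537478215 1.2739968337922658
blue w 54.43635177612305 yaw -0.25649983038794666 centre-tcp in tool (len,width) -0.03004463788073286 1.273472530485375
[104  20 163] [ 21  13 201] [ 20  15 155]Traceback (most recent call last):
  File "<stdin>", line 12, in <module>
  File "h.py", line 40, in endfit
    c,y,(a,b)=rect(mask,info,z)
              ~~~~^^^^^^^^^^^^^
  File "h.py", line 21, in rect
    c=max(cs,key=cv2.contourArea)[:,0,:]
      ~~~^^^^^^^^^^^^^^^^^^^^^^^^
ValueError: max() iterable argument is empty
```

Run:
```python
from h import *
i=viewer.camera_info("wrist"); 
def grey(im):
    hsv=cv2.cvtColor(im,cv2.COLOR_RGB2HSV); g=((hsv[...,1]>=15)&(hsv[...,0]>95)&(hsv[...,0]<130)&(hsv[...,2]>110)).astype(np.uint8)
    return cv2.morphologyEx(g,cv2.MORPH_OPEN,np.ones((5,5)))
im=cv2.imread("pics/w_pile1.png")[:,:,::-1].copy()
o=robot.observe(); T=Ro.from_rotvec(o["tcp_rot"]).as_matrix(); tz=T[:2,2]
g=grey(im); g[150:]=0
w,y,e=endfit(g,i,75,tz); c=e-50*np.array([np.cos(y),np.sin(y)]); print("grey w",w,"yaw",y,"centre",c,"far",e, c-1.27*T[:2,1])
# first picture, pose at start; fresh info not available -> rebuild from that pose
R0=np.array([[1.0,0.001,0],[.001,-.959,.283],[0,-.283,-.959]]); C=np.array([650.38,81.35,384.75])
j=dict(i); j["R"]=R0;j["t"]=-R0@C
im=cv2.imread("pics/w0.png")[:,:,::-1].copy(); g=grey(im); g[170:]=0; g[:,:160]=0; print("w0",rect(g,j,75))
```

```text
grey w 54.110836029052734 yaw -0.2663119811082342 centre [639.54253056  68.15270923] far [687.77993308  54.99394796] [639.21915347  66.92456948]
w0 (array([640.48797607,  68.552948  ]), np.float64(-0.2634317723893135), (98.01666259765625, 54.32271957397461))
```

Run:
```python
from h import *
psi=-0.264+np.pi/2; xy=(640.3,66.9)
robot.movep([*xy,105],rv(psi)); robot.hold(0.2)
robot.servo_line([*xy,75.0],feed=60); robot.hold(0.25)
o=robot.observe(); T=Ro.from_rotvec(o["tcp_rot"]).as_matrix(); print(o["t"],o["tcp_pos"],o["contact_force"],np.arctan2(T[1,1],T[0,1])-psi)
im,i=shot("side","side_pl1"); 
grip(0.8); robot.hold(0.05)
robot.servo_line([*xy,110],feed=150)
# look at the yellow one next, after a look at the pile
robot.movep(over(xy,psi,130),rv(psi)); robot.hold(0.15)
im,i=shot("wrist","w_pile2"); o=robot.observe(); T=Ro.from_rotvec(o["tcp_rot"]).as_matrix()
c,y,s=rect(colour(im,"blue"),i,80); print("blue",c,y,s,o["t"])
print(topx([[*xy,80]],i))
q=topx([[*(xy+R_) ,80] for R_ in np.array([[-60,-45],[60,45]])],i)
cv2.imwrite("pics/crop2.png",cv2.resize(im[:,:,::-1][0:240,130:390],None,fx=2.4,fy=2.4,interpolation=cv2.INTER_CUBIC))
```

```text
8.675 [639.77804041  66.78921698  74.71856855] [-2.7913953  -0.50929293  3.56890033] 5.107153687045063e-05
blue [639.82067871  67.69010925] -0.2627791647641896 (97.70914459228516, 55.164024353027344) 10.25
[[253.31434404  95.856428  ]]
```

View pics/crop2.png

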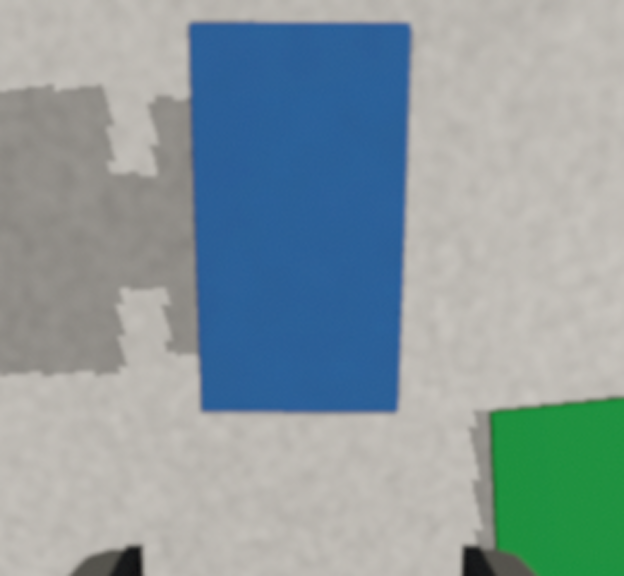

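The blue panel sits squarely with no grey showing round it (crop corners (190,22), (410,22), (398,410), (202,410)). Now the yellow one.

Run:
```python
from h import *
psi=1.307
robot.movep(over((576,-281),psi,100),rv(psi)); robot.hold(0.15)
im,i=shot("wrist","w_yel"); r=rect(colour(im,"yellow"),i,17); print("yellow",r)
for d in viewer.silhouettes("panel_b","wrist")[:1]: print("net",round(d["confidence"],2),rect(d["mask"],i,17))
o=robot.observe(); print(o["t"],o["tcp_pos"],o["joints"][6])
for a in (r[1]+np.pi/2,r[1]-np.pi/2):
    q=kin.ik([*r[0],12],rv(a)); print(a,None if q is None else np.round(q,2))
```

```text
yellow (array([ 572.45080566, -278.36929321]), np.float64(0.3640644074735423), (99.20136260986328, 55.446197509765625))
net 0.93 (array([ 572.48876953, -278.23861694]), np.float64(0.36591683574877415), (99.81826782226562, 56.03244400024414))
11.8333 [ 655.28525636 -300.72251441  100.15309077] 1.5363505634160797
1.934860734268439 [ 0.68  0.74 -0.39  1.73  0.38  0.74  2.03]
-1.2067319193213542 [ 0.19  0.71  0.29  1.77 -0.3   0.71 -0.57]
```

Run:
```python
from h import *
psi=0.365+np.pi/2; xy=(572.2,-279.3)
robot.movep([*xy,55],rv(psi)); robot.hold(0.15)
robot.servo_line([*xy,11.2],feed=80); robot.hold(0.2)
o=robot.observe(); print(o["t"],o["tcp_pos"],o["contact_force"])
grip(0.0,20); robot.hold(0.1); o=robot.observe(); print(o["grip_width"],o["tcp_pos"],o["contact_force"])
robot.servo_line([*xy,80],feed=130)
psi=-0.263+np.pi/2; s,c=np.sin(psi),np.cos(psi); p=[640+115*s,67-115*c,170]
robot.movep(p,rv(psi)); robot.hold(0.3)
im,i=shot("wrist","w_pile3")
o=robot.observe(); tcp=np.array(o["tcp_pos"]); T=Ro.from_rotvec(o["tcp_rot"]).as_matrix(); tz=T[:2,2]; f=tcp[:2]
print(o["t"],tcp,p,o["grip_width"],"yaw",np.arctan2(T[1,1],T[0,1])-np.pi/2)
m=colour(im,"yellow"); m[222:]=0
w,y,e=endfit(m,i,tcp[2]+5.8,-tz); c=e+50*np.array([np.cos(y),np.sin(y)]); print("yellow held w",w,"yaw",y,"len,wid",(c-f)@tz,(c-f)@T[:2,1])
w,y,e=endfit(colour(im,"blue"),i,80,tz); c=e-50*np.array([np.cos(y),np.sin(y)]); print("blue w",w,"yaw",y,"centre",c)
im2,_=shot("side","side3"); cv2.imwrite("pics/c3.png",np.hstack([cv2.resize(im[:300,100:400,::-1],(400,400)),cv2.resize(im2[150:250,170:270,::-1],(400,400),interpolation=cv2.INTER_CUBIC)]))
```

```text
13.45 [ 572.61516019 -279.49117041   11.80841471] [0.56379617 0.46176336 0.37637668]
0.6000627647075267 [ 572.30723591 -279.38002553   11.43473745] [-0.34329115 -0.27404791  2.52221985]
16.3917 [750.99931097  36.26681881 169.96954346] [np.float64(751.0456547216668), np.float64(37.10246552913817), 170] 0.6092081328263503 yaw -0.2639886255044841
yellow held w 54.90478515625 yaw -0.26332298225878326 len,wid -0.06542008454550044 1.0117231691882678
blue w 55.03960418701172 yaw -0.26331912067520324 centre [638.80680153  67.90779744]
```

View pics/c3.png

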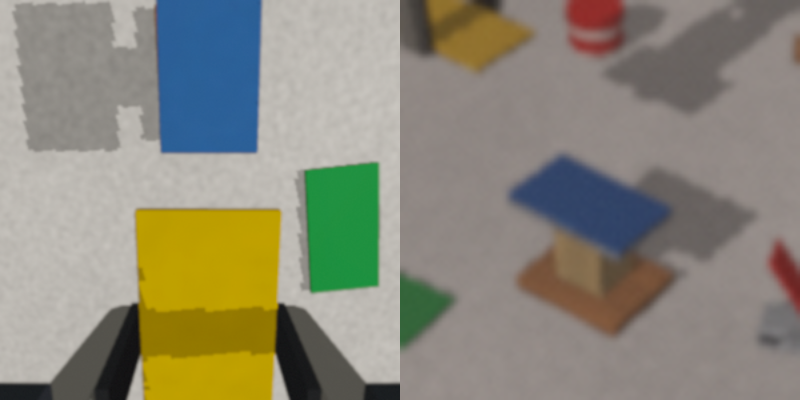

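Blue lies squarely on the block's pile in both views, and yellow is held square with its measured yaw matching to 0.001 rad. Next I place yellow at the TCP where blue was released.

Run:
```python
from h import *
psi=-0.264+np.pi/2; xy=(639.9,66.75)
robot.movep([*xy,108],rv(psi)); robot.hold(0.2)
robot.servo_line([*xy,80.0],feed=60); robot.hold(0.3)
o=robot.observe(); T=Ro.from_rotvec(o["tcp_rot"]).as_matrix(); print(o["t"],o["tcp_pos"],o["contact_force"],np.arctan2(T[1,1],T[0,1])-psi)
grip(0.8); robot.hold(0.05)
robot.servo_line([*xy,115],feed=150)
robot.movep(over(xy,psi,135),rv(psi)); robot.hold(0.15)
im,i=shot("wrist","w_pile4"); o=robot.observe()
print("yellow",rect(colour(im,"yellow"),i,85),o["t"])
im2,_=shot("side","side4"); im3,_=shot("scene","scene4")
a=cv2.resize(im[0:240,130:390,::-1],(400,370)); b=cv2.resize(im2[160:240,180:260,::-1],(400,400),interpolation=cv2.INTER_CUBIC)[:370]
cv2.imwrite("pics/c4.png",np.hstack([a,b]))
```

```text
18.1417 [639.85498459  66.76337993  79.72019309] [-0.48369121  0.3308999  -0.53593254] 5.921886520265929e-06
yellow (array([639.87524414,  67.86050415]), np.float64(-0.2655296775380234), (98.55142974853516, 55.38808059692383)) 19.6667
```

View pics/c4.png

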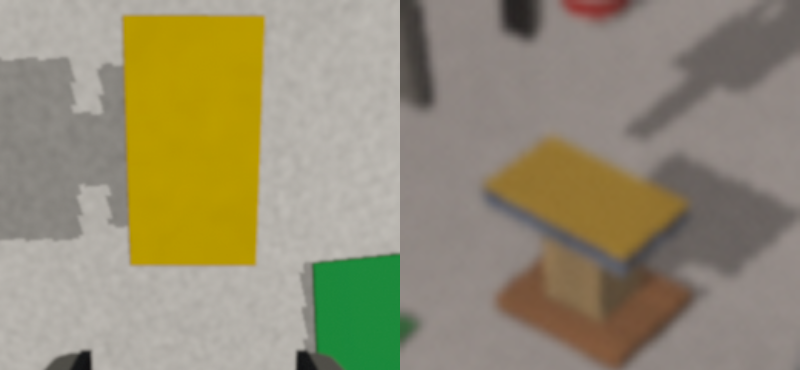

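Yellow is flush, and the side view shows the grey and blue rims in line beneath it. Now the clip.

Run:
```python
from h import *
psi=0.1
robot.movep(over((480,60),psi,140),rv(psi)); robot.hold(0.2)
im,i=shot("wrist","w_clip"); R=np.array(i["R"]);t=np.array(i["t"])
for n in ("clip","rear_top","front_top","lower_tip","upper_tip"):
    for d in viewer.pinpoint(n,"wrist")[:2]:
        X=R.T@(np.array(d["at"])-t); print(n,round(d["confidence"],2),np.round(X,1),np.round(topx([X],i)[0]))
print(robot.observe()["t"], -R.T@t)
# predicted outline overlay for a trial pose
ox,oy,yw=459,59,0.1
def W(x,y,z): return [ox+x*np.cos(yw)-y*np.sin(yw),oy+x*np.sin(yw)+y*np.cos(yw),z]
big=cv2.resize(im[:,:,::-1],None,fx=3,fy=3,interpolation=cv2.INTER_CUBIC)
P=lambda L: np.int32(np.round(topx([W(*a) for a in L],i)*3+1))
cv2.polylines(big,[P([(-30,-18,0),(52,-18,0),(52,18,0),(-30,18,0)])],True,(0,255,0),1)
cv2.polylines(big,[P([(-12,-13,89),(-8,-13,89),(-8,13,89),(-12,13,89)])],True,(255,255,0),1)
cv2.polylines(big,[P([(48,-13,72),(48,13,72)])],False,(255,0,255),1)
c=P([(15,0,30)])[0]; x0=max(0,c[0]-350);y0=max(0,c[1]-250); print(x0,y0)
cv2.imwrite("pics/c5.png",big[y0:y0+500,x0:x0+700])
```

```text
clip 0.59 [458.7  58.3  -0. ] [230.  94.]
rear_top 0.79 [450.   58.4  91.7] [206.  93.]
front_top 0.98 [509.3  61.9  73.3] [296.  97.]
21.2167 [481.33799888  60.37627646 310.02742911]
391 31
```

View pics/c5.png

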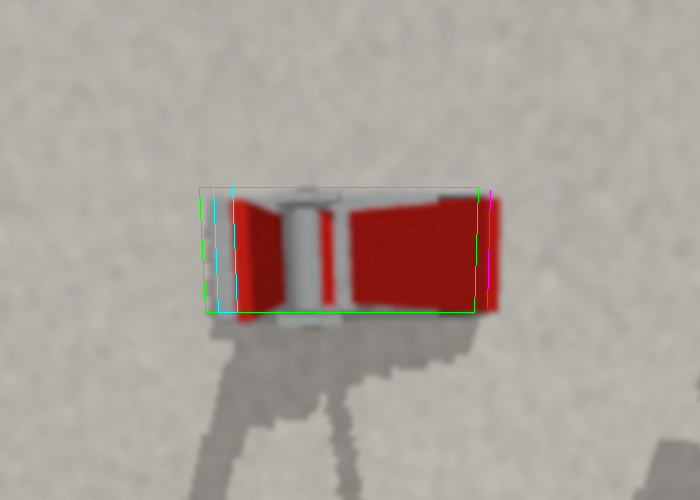

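Run:
```python
from h import *
i=viewer.camera_info("wrist")
f=toplane([[(391+498.5)/3,(31+255)/3-.3]],i,72)[0]; r=toplane([[(391+234)/3,(31+260)/3-.3]],i,89)[0]
d=f-r; yw=np.arctan2(d[1],d[0]); print(f,r,np.hypot(*d),yw)
u=np.array([np.cos(yw),np.sin(yw)]); print("origin",r+12*u,f-48*u)
print([np.round(toplane([[(391+x)/3,(31+y)/3]],i,z)[0],1) for x,y,z in ((234,199,89),(238,321,89),(500,198,72),(497,311,72))])
```

```text
[508.55172623  62.51514631] [450.4204922  55.6100271] 58.53990981734578 0.11823101166230113
origin [462.33671842  57.02549615] [460.88682134  56.85327011]
[array([449.7,  67.8]), array([452.1,  42.7]), array([507.2,  74.7]), array([509.9,  49.8])]
```

Run:
```python
from h import *
yw=0.107; u=np.array([np.cos(yw),np.sin(yw)]); xy=np.array([460.6,57.2])+18*u
grip(1.0); robot.movep([*xy,125],rv(yw)); robot.hold(0.15)
robot.servo_line([*xy,51],feed=100); robot.hold(0.2)
o=robot.observe(); print(o["t"],o["tcp_pos"],xy,o["contact_force"])
print(grip(0.0,25)); robot.hold(0.3); o=robot.observe(); print(o["t"],o["grip_width"]*92,o["tcp_pos"],o["contact_force"])
im,i=shot("wrist","w_sq"); im2,_=shot("side","side_sq"); im3,_=shot("scene","scene_sq")
a=cv2.resize(im[150:384,120:390,::-1],(400,347)); b=cv2.resize(im2[150:260,190:317,::-1],(400,347),interpolation=cv2.INTER_CUBIC)
cv2.imwrite("pics/c6.png",np.hstack([a,b]))
```

```text
23.3417 [478.93614374  59.18130792  51.58963812] [478.49705727  59.12232697] [-0.19316656  0.14863998  0.10117496]
False
24.675 23.38256649800687 [478.61049614  59.13476525  50.91587317] [-0.57540802 -0.62618909  0.68779331]
```

View pics/c6.png

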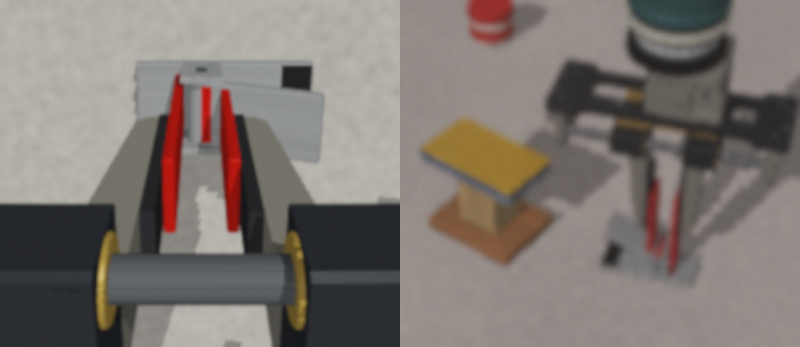

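Run:
```python
from h import *
i=viewer.camera_info("wrist"); o=robot.observe(); tcp=np.array(o["tcp_pos"]); T=Ro.from_rotvec(o["tcp_rot"]).as_matrix(); yv=T[:2,1]; L=-T[:2,2]
def W(x,y,z): return [*(tcp[:2]+x*yv+y*L),z]
im=cv2.imread("pics/w_sq.png"); big=cv2.resize(im,None,fx=3,fy=3,interpolation=cv2.INTER_CUBIC)
P=lambda Q: np.int32(np.round(topx([W(*a) for a in Q],i)*3+1))
for Q,c in (([(-30,-18,5),(52,-18,5),(52,18,5),(-30,18,5)],(0,255,0)),([(-12,-13,89),(-8,-13,89),(-8,13,89),(-12,13,89)],(255,255,0)),([(8,-13,89),(12,-13,89),(12,13,89),(8,13,89)],(255,0,255)),([(50,-18,36),(50,18,36)],(0,255,255))):
    cv2.polylines(big,[P(Q)],True,c,1)
cv2.imwrite("pics/c7.png",big[480:1000,500:1100])
```

```text
(no output)
```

View pics/c7.png

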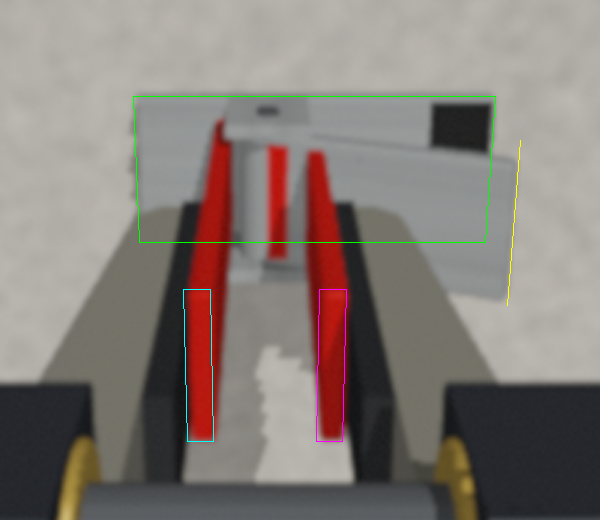

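The overlay of the model centred on the TCP matches the held clip within about 1 mm (handles at (198,365) and (332,365), jaw outline too), and the grip width of 23.4 mm means it is fully open. Lift, line up, then insert.

Run:
```python
from h import *
yw=-0.2645; psi=yw; u=np.array([np.cos(yw),np.sin(yw)]); c=np.array([639.8,66.8]); Z=110.6
o=robot.observe(); p=np.array(o["tcp_pos"]); robot.servo_line([p[0],p[1],Z],feed=80)
s=c-127*u; robot.movep([*s,Z],rv(psi)); robot.hold(0.4)
o=robot.observe(); print(o["t"],o["tcp_pos"]-np.r_[s,Z],o["grip_width"]*92,o["contact_force"])
f=c-87*u; robot.servo_line([*f,Z],feed=30,rotation=rv(psi)); robot.hold(0.4)
o=robot.observe(); T=Ro.from_rotvec(o["tcp_rot"]).as_matrix(); print(o["t"],o["tcp_pos"]-np.r_[f,Z],o["grip_width"]*92,o["contact_force"],np.arctan2(T[1,1],T[0,1])-psi,T[:,0])
im,i=shot("wrist","w_fin"); im2,i2=shot("side","side_fin"); im3,i3=shot("scene","scene_fin")
# expected outlines drawn over the pictures
def draw(im,i,k,box):
    b=cv2.resize(im[:,:,::-1],None,fx=k,fy=k,interpolation=cv2.INTER_CUBIC); return b[int(box[1]*k):int(box[3]*k),int(box[0]*k):int(box[2]*k)]
q=topx([[*(f+35*u),78]],i2)[0]; 
a=draw(im2,i2,6,(q[0]-33,q[1]-45,q[0]+33,q[1]+35)); b=draw(im,i,1.5625,(0,0,256+0,307)); b=cv2.resize(im[:,100:420,::-1],(400,480))
print(a.shape,b.shape); h=min(a.shape[0],480); cv2.imwrite("pics/c8.png",np.hstack([a[:h],b[:h]]))
```

```text
26.5833 [-0.10920011 -0.49583153  0.10699404] 23.661212031154555 [-0.9362853   0.49848807 -1.98591898]
28.4667 [-0.03377723 -0.01298418  0.02527185] 23.716217677296896 [-0.31403649 -0.7154294  -1.90507289] -2.3827848456059453e-05 [-1.46548958e-06 -1.51787042e-05 -1.00000000e+00]
(480, 396, 3) (480, 400, 3)
```

View pics/c8.png

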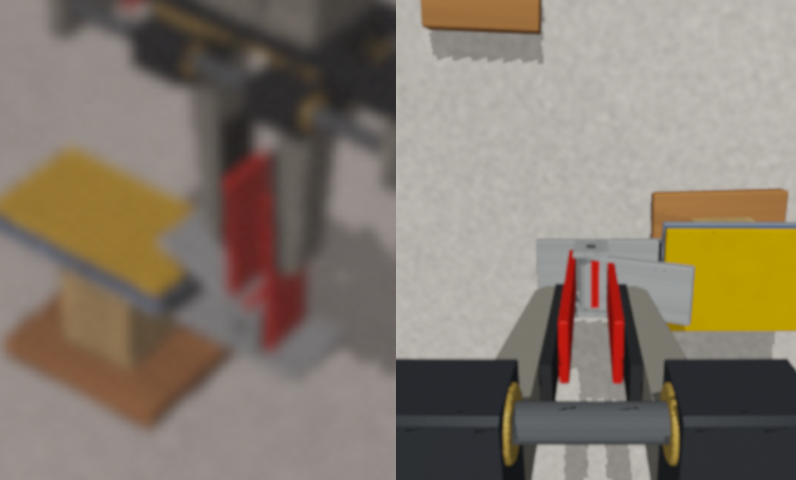

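Run:
```python
from h import *
i=viewer.camera_info("wrist"); o=robot.observe(); tcp=np.array(o["tcp_pos"]); T=Ro.from_rotvec(o["tcp_rot"]).as_matrix(); yv=T[:2,1]; L=-T[:2,2]
loc=lambda px,z: np.round([((w-tcp[:2])@yv,(w-tcp[:2])@L) for w in toplane(px,i,z)],1).tolist()
im=cv2.imread("pics/w_fin.png")[:,:,::-1].copy(); m=colour(im,"yellow")
ys,xs=np.nonzero(m); top=ys[xs<420].min(); rows=[r for r in range(ys.min(),ys.max()+1,8)]
print("edge px",[(int(np.nonzero(m[r])[0].min()),r) for r in rows])
col=np.nonzero(m[:,390])[0]; print("pile long sides in clip frame (x,y)",loc([[390,col.min()],[390,col.max()]],85))
print("near edge corners",loc([[317.6,182.4],[315.2,262.4]],85),"upper tip (z 98)",loc([[337.6,214.4],[335.2,258.4]],98))
print("lower jaw left edge",loc([[100+145/1.25,240/1.25]],59.7+5))
```

```text
Traceback (most recent call last):
ValueError: zero-size array to reduction operation minimum which has no identity
```

Run:
```python
from h import *
i=viewer.camera_info("wrist"); o=robot.observe(); tcp=np.array(o["tcp_pos"]); T=Ro.from_rotvec(o["tcp_rot"]).as_matrix(); yv=T[:2,1]; L=-T[:2,2]
loc=lambda px,z: np.round([((w-tcp[:2])@yv,(w-tcp[:2])@L) for w in toplane(px,i,z)],1).tolist()
im=cv2.imread("pics/w_fin.png"); print(im.shape, im[220,390])
hsv=cv2.cvtColor(im,cv2.COLOR_BGR2HSV); print(hsv[220,390]); m=(hsv[...,1]>200)&(abs(hsv[...,0].astype(int)-25)<7)
ys,xs=np.nonzero(m); print(xs.min(),xs.max(),ys.min(),ys.max())
for x in (370,390,410):
    col=np.nonzero(m[:,x])[0]; print("pile sides (clip x,y)",loc([[x,col.min()-.5],[x,col.max()+.5]],85))
print("near corners",loc([[317.6,182.4],[315.2,262.4]],85),"upper tip (z 98)",loc([[337.6,214.4],[335.2,258.4]],98))
print("lower jaw left edge",loc([[100+145/1.25,240/1.25]],64.7))
```

```text
(384, 512, 3) [  0 156 186]
[ 25 255 186]
315 475 184 263
pile sides (clip x,y) [[70.1, 29.2], [75.5, -25.4]]
pile sides (clip x,y) [[82.4, 29.2], [88.8, -25.4]]
pile sides (clip x,y) [[94.7, 29.3], [102.2, -25.4]]
near corners [[37.9, 29.9], [39.3, -24.5]] upper tip (z 98) [[48.2, 13.9], [48.8, -14.7]]
lower jaw left edge [[-26.9, 17.7]]
```

Run:
```python
from h import *
o=robot.observe(); p=np.array(o["tcp_pos"]); T=Ro.from_rotvec(o["tcp_rot"]).as_matrix()
q=p+0.7*T[:,1]-1.2*T[:,2]; q[2]=110.6
robot.servo_line(q,feed=10); robot.hold(0.5); o=robot.observe(); print(o["t"],o["tcp_pos"]-q,o["grip_width"]*92,o["contact_force"],o["wrist_torque"])
im,i=shot("side","side_end"); R=np.array(i["R"]);t=np.array(i["t"])
for cam in ("side","scene"):
    im,i=shot(cam,cam+"_end"); R=np.array(i["R"]);t=np.array(i["t"])
    for n in ("lower_tip","upper_tip","near_edge"):
        for d in viewer.pinpoint(n,cam)[:2]: print(cam,n,round(d["confidence"],2),np.round(R.T@(np.array(d["at"])-t),1))
u=np.array([np.cos(-.2645),np.sin(-.2645)]); print("expected lower tip",q[:2]+52*u,64.7,"edge",np.array([639.8,66.8])-50*u,70)
print(robot.job_done())
```

```text
29.4083 [-0.00024521 -0.02719345  0.00887611] 23.601506749820768 [-0.26353328  0.04068093 -1.0917411 ] [ 0.00154108 -0.0308834  -0.01342824]
side lower_tip 0.8 [606.2  72.4  62.6]
side upper_tip 0.65 [605.   73.6  96.4]
side near_edge 0.57 [826.4 131.7  -2.1]
side near_edge 0.53 [589.9  79.8  70.6]
scene lower_tip 0.67 [609.3  78.4  67.6]
scene upper_tip 0.6 [608.1  80.6  99.6]
scene upper_tip 0.47 [607.9  73.7  67.6]
scene near_edge 0.57 [828.6 137.8  -1.1]
scene near_edge 0.34 [739.7 299.9   3.4]
expected lower tip [607.00912179  76.93784562] 64.7 edge [591.53883326  79.87133446] 70
the job is handed in; nothing more can be done
None
```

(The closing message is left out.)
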